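# Load the bead counting machine in order

## Robot

A 7-joint arm with a two-finger parallel gripper is mounted at the origin on the work surface. World frame = base frame: x ahead of the robot, y to its left, z up, the work surface at z = 0. Lengths are in m, angles in rad, forces in N, time in s.
With the tool pointing down it reaches from about 0.35 to 0.9 m from the base axis. Payload 19.9 kg.
Tool frame: the origin (TCP) lies midway between the tips of the shut fingers; the grasp point (between the pads) lies 19 mm behind it; z points along the fingers, y is the line along which they close (so a half turn about z gives the same grasp; the last joint's range is limited). The gripper opens to 85 mm and grips with 20 to 120 N. Pads are 22 mm wide; open, the fingers measure 114 mm over their backs; the gripper's body (76 mm by 85 mm) begins 54 mm behind the grasp point. The pads swing forward as they close: fully open they stand 13 mm farther back than shut.
Start: joints at [1.121, 0.417, -0.01, 1.614, 0.005, 1.111, -0.053], TCP at [0.248, -0.574, 0.231] pointing down, gripper open.
Joint ranges: [-2.81, 2.81], [-0.39, 2.02], [-1.27, 1.25], [0.06, 2.57], [-1.19, 4.33], [0.19, 2], [-2.82, 2.82]. Speed limits (rad/s): [1.89, 1.89, 2.39, 2.39, 3.01, 3.01, 3.01].

## Interface

Orientations are given as a unit quaternion [w, x, y, z].
In Python, from cell import ctrl gives the robot as it stands.
- The arm moves only by the tool drive_tool, never from a script. Its argument "targets" is a list of rows, each an object with "travel": the shift along the tool's x, y, z in cm, a list of three; "rotation": the turn, a rotation vector about the tool's x, y, z in degrees, a list of three. A call has exactly 5 rows; each row shifts and turns the commanded pose from where the row before left it, along the tool's axes as they then stand; what a row does not reach is not made up. A row lasts 1/10 s, in which the tool goes at most 50 mm and 8.59 degrees, less where a joint would pass 70% of its speed; a pose out of reach is approached as far as the arm can. A call is refused whole if a number of a shift passes 5 or a number of a turn 8.59, either way. A call with a gripper value outside its range is refused whole. "hand" is the closure, from 0 (fully open) to 1 (shut), set as the call begins (left out, the last holds). The fingers move at their own pace and stop on an object; "grip_force" is the grip in N (left out, the last holds). Time passes only in rows, so rows that do not move let the fingers close, or fill a call up. It gives the time, the measured TCP pose, the force, the opening and the grip force at its end, in the units of the state.
- ctrl.sense(): the state, without advancing time (a new reading comes with each control period).
- ctrl.snapshot(name): name is "side" or "top"; returns the picture (480x640x3 uint8, blue, green, red); there is no depth.
- ctrl.camera_params(name): a dict with "fx", "fy", "cx", "cy" (pixels), "dist" ([k1, k2, p1, p2, k3] as OpenCV has them; the pictures are not rectified), "rvec" (rotation vector, rad) and "tvec" (3), from world to camera coordinates, as OpenCV has them. Camera axes: x right, y down, z forward; pixel columns grow to the right and rows downward; lengths in m; the calibration is good to about 2 mm. A picture is of the moment at which its call begins. camera_params takes no time and is no camera call.
- ctrl.finish_job(): hands the job in; it is judged then, once.
Trained networks look in the newest picture that a camera, given by its name, has taken for a name from the list of things; names that differ only in an ending like _2 or _b are one class to them, and where a whole thing is asked for, a point or a joint stands for the part that bears it (a point fixed in the world has none). Each returns a list of dicts, best first, with "score" (0 to 1); they miss things now and then, are a little off and sometimes report something else, mostly with a low value. They report only what shows in the picture. A call takes as long as a camera call. They do not tell look-alikes from the thing itself.
- ctrl.search_frame(camera, target): "xy" ([column, row] in pixels, amid what is visible of it).
- ctrl.masks_of(camera, target): "pixels" (480x640 bool, what is visible of it) and "xy" ([column, row] in pixels, amid what is visible of it).
The state is a dict: "time_s": time; "q": joint angles; "joint_velocities": joint speeds; "joint_efforts": joint torques, N m; "tool_pos": TCP position; "eef_rot": TCP orientation; "ft_force": force on the tool from outside, world axes, zero at the start; "ft_torque": the same for the moment, N m; "gripper_width": opening from 0.0 (shut) to 1.0 (fully open); "finger_force": force on a finger pad.
Only numpy, scipy, OpenCV 4.12 (cv2) and the standard library are available. Lean on these libraries where they do the work, as an engineer would, in place of code of your own. Each camera call takes 0.05 s, during which the arm holds its last target. There are 200 camera calls.

## Task

The feed tube of the red counting machine is empty. Load it so that the cube-shaped wooden bead comes out first and the ball-shaped one after it: drop the cube bead down the tube through the funnel on top, then the ball-shaped bead on top of it. Do not knock the clay frog out of its place.

Things in the scene. Friction and masses are not known exactly. Their poses are not given: they have to be found in the camera images.
- cube_bead: Loose plain wooden bead, a cube of 32 mm edge, about 30 g, lying flat on the counter. Origin at the centre of the cube (16 mm above the counter); its axes are square to the faces, z up; the painted dark spot of the thread hole is on its top.
- round_bead: Loose plain wooden bead of the same wood, ball-shaped: a 44 mm ball cut flat above and below, 36 mm high, about 35 g, standing on its lower flat. Origin at its centre (18 mm above the counter), z up. (A flat wheel-shaped bead, 64 mm across and 16 mm thick, lies about too; it is too wide for the tube and not wanted.)
- tube_mouth (a point): Centre of the feed tube's mouth, level with the funnel rim, 190 mm above the counter; z up, -x towards the fat white button. The red machine is fixed; its housing is 75 mm high. On it a clear upright square tube, bore 58 mm, sides along x and y, floor 115 mm below this point. Its top 25 mm is a red square funnel, 88 mm inside at the rim, 100 mm outside. Nothing near is higher. Beads slide down by themselves.
- frog: Green glazed clay frog, loose, about 75 mm across and 52 mm high, 250 g. Origin at the centre of its underside, z up, looks along -x. A bystander, to stay in its place.
Not all that is in view belongs to the job. Leave any purple or yellow look-alike of the cube_bead alone. What is shaped like the round_bead but green is not meant.

How it is judged:
By the outcome, as a careful person would: the job done as asked, in the order asked, and still so for the second after the job is handed in, with the robot touching nothing.
It also fails if it takes over 64 s, if anything falls off the work surface, if the arm or the gripper's body presses on something with over 40 N, if the wrist force passes 120 N, or if a joint passes its speed limit or range.

## Working session

There is one attempt and no reset: what is moved stays moved. The work goes in short steps, Python scripts to look and compute and a tool call to move; the robot and the scene stay as the last step left them, time stands still between calls to the robot, and variables do not carry over. Pictures are saved under pics/ and viewed, at most 10 in all, crops included, and the job is handed in when it is done.

Besides the shell and the picture viewer there is one more tool, called as name(argument=value, ...) on one line, values as JSON. drive_tool: Moves the arm, as the interface text tells. Its arguments: {"type":"object","properties":{"targets":{"type":"array","items":{"type":"object","properties":{"travel":{"type":"array","items":{"type":"number"}},"rotation":{"type":"array","items":{"type":"number"}}}}},"hand":{"type":"number"},"grip_force":{"type":"number"}},"required":["targets"]}

```bash
mkdir -p pics; ls; cat > h.py <<'E'
import numpy as np, cv2
from cell import ctrl
def cam(n):
    p=ctrl.camera_params(n)
    K=np.array([[p['fx'],0,p['cx']],[0,p['fy'],p['cy']],[0,0,1.]])
    return K,np.array(p['dist'],float),np.array(p['rvec'],float),np.array(p['tvec'],float)
def at_z(n,uv,z):
    K,d,r,t=cam(n); R=cv2.Rodrigues(r)[0]
    u=cv2.undistortPoints(np.array(uv,float).reshape(-1,1,2),K,d).reshape(-1,2)
    D=np.c_[u,np.ones(len(u))]@R; C=-R.T@t
    return C+D*((z-C[2])/D[:,2])[:,None]
def proj(n,P):
    K,d,r,t=cam(n); return cv2.projectPoints(np.array(P,float).reshape(-1,1,3),r,t,K,d)[0].reshape(-1,2)
E
python3 - <<'E'
from h import *
for n in('top','side'):
    cv2.imwrite(f'pics/{n}1.png',ctrl.snapshot(n))
    K,d,r,t=cam(n);print(n,-cv2.Rodrigues(r)[0].T@t)
    for o,z in(('cube_bead',.016),('round_bead',.018),('tube_mouth',.19),('frog',.02)):
        try:
            for m in ctrl.search_frame(n,o)[:5]: print(o,np.round(m['score'],2),np.round(m['xy']),at_z(n,m['xy'],z).round(3))
        except Exception as e: print(o,e)
s=ctrl.sense();print(s['time_s'],s['tool_pos'],s['eef_rot'])
E
```

```text
pics
top [ 0.3930612  -0.07730251  0.88423727]
cube_bead 0.91 [327. 266.] [[ 0.502 -0.089  0.016]]
cube_bead 0.74 [280. 244.] [[ 0.54  -0.008  0.016]]
cube_bead 0.65 [338. 315.] [[ 0.418 -0.11   0.016]]
round_bead 0.69 [470. 215.] [[ 0.592 -0.341  0.018]]
round_bead 0.55 [425. 195.] [[ 0.628 -0.263  0.018]]
tube_mouth 0.73 [159. 225.] [[0.536 0.148 0.19 ]]
frog 0.7 [330. 196.] [[ 0.624 -0.094  0.02 ]]
side [-0.03627338  0.53948411  0.64039127]
cube_bead 0.89 [400. 331.] [[ 0.419 -0.112  0.016]]
cube_bead 0.85 [302. 329.] [[ 0.531 -0.004  0.016]]
cube_bead 0.69 [354. 317.] [[ 0.496 -0.087  0.016]]
round_bead 0.84 [365. 250.] [[ 0.621 -0.257  0.018]]
round_bead 0.8 [406. 240.] [[ 0.592 -0.346  0.018]]
round_bead 0.37 [355. 315.] [[ 0.497 -0.09   0.018]]
tube_mouth 0.6 [187. 360.] [[0.419 0.275 0.19 ]]
frog 0.57 [304. 285.] [[ 0.616 -0.087  0.02 ]]
frog 0.48 [356. 316.] [[ 0.492 -0.087  0.02 ]]
0.5 [ 0.24786099 -0.57372129  0.23124472] [-5.54127778e-05  9.79281373e-01  2.02504290e-01 -3.38790870e-05]
```

View pics/top1.png

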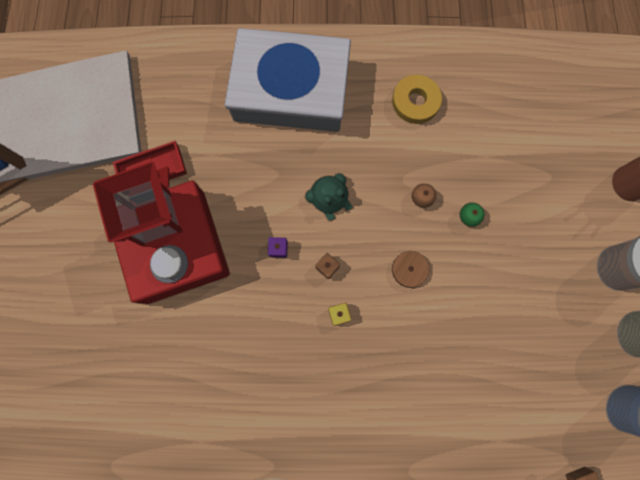

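View pics/side1.png

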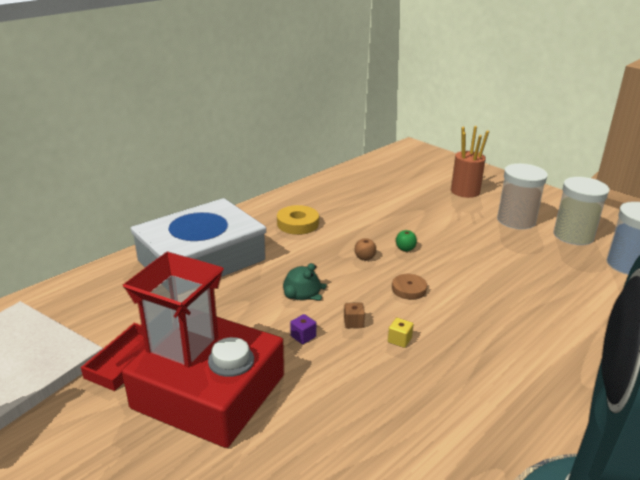

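Top view: three cubes, at (327,266) bare wood, (278,247) purple and (340,315) yellow. The bare wooden one fits. Of the two balls, the one at (424,195) is wood and the one at (472,214) is green, so I want the first. The disc at (410,269) is the wheel bead. The funnel rim is at about (133,203) and the frog at (330,195). I'll check the beads and rim in an enlarged crop.

```bash
python3 - <<'E'
from h import *
t=cv2.imread('pics/top1.png');s=cv2.imread('pics/side1.png')
def c(i,x,y,w=100,h=75,k=4): return cv2.resize(i[y:y+h,x:x+w],None,fx=k,fy=k,interpolation=cv2.INTER_CUBIC)
a=np.hstack([c(t,85,155),c(t,280,230)]);b=np.hstack([c(s,120,245),c(t,380,170)])
cv2.imwrite('pics/crop.png',np.vstack([a,b]))
for n,i in(('top',t),('side',s)):
    for m in ctrl.masks_of(n,'cube_bead')+ctrl.masks_of(n,'round_bead'):
        p=m['pixels'];ys,xs=np.nonzero(p)
        hsv=cv2.cvtColor(i,cv2.COLOR_BGR2HSV)[p]
        pt=cv2.minAreaRect(np.c_[xs,ys].astype(np.float32))
        print(n,np.round(m['score'],2),np.round(m['xy'],1),p.sum(),np.median(hsv,0),np.round(pt[1],1),round(pt[2]),at_z(n,m['xy'],.017).round(4))
E
```

```text
top 0.96 [280.2 250. ] 403 [139. 144. 114.] [20. 20.] 90 [[ 0.5285 -0.0092  0.017 ]]
top 0.87 [339.5 316.3] 401 [ 26. 153. 165.] [20.6 20.2] 72 [[ 0.4155 -0.1112  0.017 ]]
top 0.86 [421.6 195.4] 464 [ 12. 130. 107.] [22. 25.] 90 [[ 0.6269 -0.257   0.017 ]]
top 0.66 [470.  216.5] 483 [ 66. 138.  90.] [23. 24.] 90 [[ 0.5893 -0.3419  0.017 ]]
side 0.94 [352.6 315.2] 532 [ 14. 141. 116.] [25. 21.] 90 [[ 0.4993 -0.0876  0.017 ]]
side 0.81 [397.7 332.7] 557 [ 24. 172. 168.] [23.8 26.4] 22 [[ 0.4184 -0.1058  0.017 ]]
side 0.63 [302.6 327.8] 627 [139. 155.  97.] [27.1 28.3] 59 [[ 0.5322 -0.005   0.017 ]]
side 0.68 [368.2 250.3] 410 [ 14. 141. 130.] [22. 22.] 90 [[ 0.6183 -0.2625  0.017 ]]
side 0.64 [405.5 241.9] 382 [ 66. 153. 116.] [21. 21.] 90 [[ 0.5885 -0.341   0.017 ]]
```

View pics/crop.png

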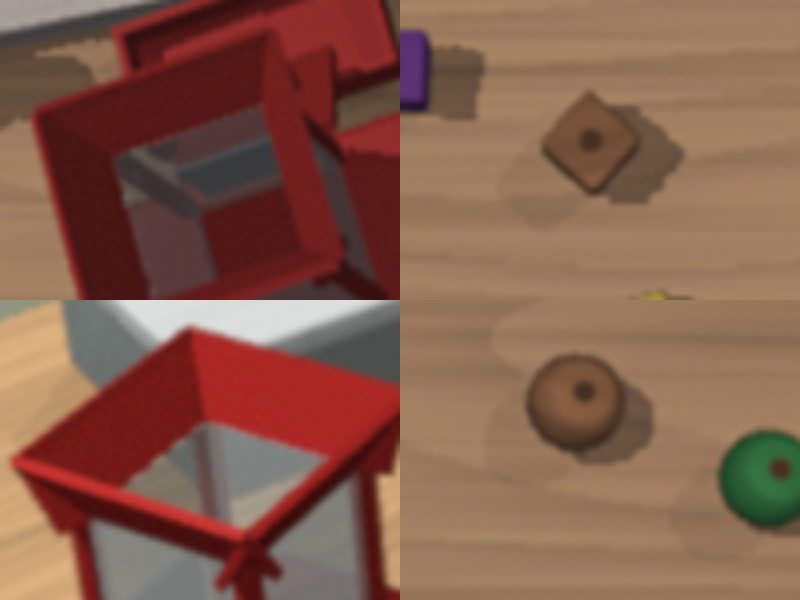

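The crop confirms it: the bare-wood cube has its spot at (327.5,265) and is turned about 45° in the image. The bare-wood ball is at about (424,195), with the green ball beside it. The rim corners are readable in both views.

```bash
python3 - <<'E'
from h import *
np.set_printoptions(suppress=True,precision=4)
for n,c in(('top',[(94,182.5),(153.5,163),(171,217.5),(109,243)]),('side',[(123,285),(167.5,252),(222,266.5),(182,305)])):
    P=at_z(n,c,.19);e=np.diff(np.r_[P,P[:1]],axis=0);print(n,P,P.mean(0),np.linalg.norm(e,axis=1),np.degrees(np.arctan2(e[:,1],e[:,0])))
Q=at_z('top',[(327.5,253),(339.5,265.5),(328.5,277.5),(315.75,266.25)],.032);e=np.diff(np.r_[Q,Q[:1]],axis=0)
print('cube',Q.mean(0),np.linalg.norm(e,axis=1),np.degrees(np.arctan2(e[:,1],e[:,0])))
print('spots',at_z('top',[(327.5,265)],.032),at_z('side',[(354,306)],.032),at_z('top',[(426,192.7)],.036))
print('ball ctr',at_z('top',[(424,195.2)],.018),at_z('side',[(365.5,249)],.018))
R=cv2.Rodrigues
s=ctrl.sense();w,x,y,z=s['eef_rot'];from scipy.spatial.transform import Rotation as Ro
M=Ro.from_quat([x,y,z,w]).as_matrix();print(M)
E
```

```text
top [[0.5989 0.2493 0.19  ]
 [0.6276 0.1629 0.19  ]
 [0.5471 0.1322 0.19  ]
 [0.5103 0.2195 0.19  ]] [0.5709 0.191  0.19  ] [0.0911 0.0862 0.0947 0.0935] [ -71.6308 -159.1388  112.8593   18.6313]
side [[0.5945 0.2514 0.19  ]
 [0.6242 0.1657 0.19  ]
 [0.5431 0.1337 0.19  ]
 [0.5073 0.2215 0.19  ]] [0.5673 0.1931 0.19  ] [0.0907 0.0872 0.0948 0.0922] [ -70.9048 -158.4364  112.1488   18.9529]
cube [ 0.4999 -0.0911  0.032 ] [0.0293 0.0275 0.0287 0.0301] [-136.3559  137.6878   48.613   -41.1287]
spots [[ 0.5008 -0.0906  0.032 ]] [[ 0.5017 -0.0927  0.032 ]] [[ 0.6267 -0.2609  0.036 ]]
ball ctr [[ 0.627  -0.2611  0.018 ]] [[ 0.624 -0.261  0.018]]
[[ 0.918   0.3965 -0.0001]
 [ 0.3965 -0.918   0.0001]
 [-0.     -0.0001 -1.    ]]
```

Measured: cube (0.501, -0.091), edges at about 47°; ball (0.626, -0.261); mouth (0.569, 0.192), turned about 20°. The rim edges come out at about 91 mm, which fits the rim size. Next I'll travel to the cube at a safe height.

drive_tool(targets=[{"travel": [2.8, -2.3, 0], "rotation": [0, 0, 0]}, {"travel": [2.8, -2.3, 0], "rotation": [0, 0, 0]}, {"travel": [2.8, -2.3, 0], "rotation": [0, 0, 0]}, {"travel": [2.8, -2.3, 0], "rotation": [0, 0, 0]}, {"travel": [2.8, -2.3, 0], "rotation": [0, 0, 0]}], hand=0, grip_force=30)

```text
time_s: 1.2
tool_pos: [0.3313, -0.4113, 0.2314]
eef_rot: [0.0, 0.979, 0.202, 0.0]
ft_force: [0.6, -0.3, 0.1]
gripper_width: 1.0
finger_force: 0.0
```

drive_tool(targets=[{"travel": [2.8, -2.3, 0], "rotation": [0, 0, 0]}, {"travel": [2.8, -2.3, 0], "rotation": [0, 0, 0]}, {"travel": [2.8, -2.3, 0], "rotation": [0, 0, 0]}, {"travel": [2.8, -2.3, 0], "rotation": [0, 0, 0]}, {"travel": [2.8, -2.3, 0], "rotation": [0, 0, 0]}])

```text
time_s: 1.7
tool_pos: [0.4142, -0.2502, 0.2315]
eef_rot: [0.0, 0.979, 0.202, 0.0]
ft_force: [0.6, 0.5, 0.8]
gripper_width: 0.999
finger_force: 0.0
```

drive_tool(targets=[{"travel": [2.8, -2.3, 0], "rotation": [0, 0, 0]}, {"travel": [2.8, -2.3, 0], "rotation": [0, 0, 0]}, {"travel": [2.8, -2.3, 0], "rotation": [0, 0, 0]}, {"travel": [2.8, -2.3, 0], "rotation": [0, 0, 0]}, {"travel": [2.8, -2.3, 0], "rotation": [0, 0, 0]}])

```text
time_s: 2.2
tool_pos: [0.4971, -0.0891, 0.2315]
eef_rot: [0.0, 0.979, 0.202, 0.0]
ft_force: [-0.3, -1.3, -1.0]
gripper_width: 0.999
finger_force: 0.0
```

drive_tool(targets=[{"travel": [0, 0, 2], "rotation": [0, 0, -6]}, {"travel": [0, 0, 2], "rotation": [0, 0, -6]}, {"travel": [0, 0, 2], "rotation": [0, 0, -6]}, {"travel": [0, 0, 2], "rotation": [0, 0, -5.5]}, {"travel": [0, 0, 0], "rotation": [0, 0, 0]}])

```text
time_s: 2.7
tool_pos: [0.4954, -0.0903, 0.1494]
eef_rot: [-0.001, 0.917, 0.399, -0.001]
ft_force: [-0.4, -0.4, 0.7]
gripper_width: 0.999
finger_force: 0.0
```

drive_tool(targets=[{"travel": [0.3, 0.5, 2], "rotation": [0, 0, 0]}, {"travel": [0, 0, 2.5], "rotation": [0, 0, 0]}, {"travel": [0, 0, 2.5], "rotation": [0, 0, 0]}, {"travel": [0, 0, 2], "rotation": [0, 0, 0]}, {"travel": [0, 0, 1.5], "rotation": [0, 0, 0]}])

```text
time_s: 3.2
tool_pos: [0.5025, -0.0919, 0.0461]
eef_rot: [0.0, 0.918, 0.396, -0.0]
ft_force: [0.3, 1.1, 0.4]
gripper_width: 0.998
finger_force: 0.0
```

```bash
python3 - <<'E'
from h import *
s=ctrl.sense();print(s['tool_pos'],s['ft_force'])
t=ctrl.snapshot('top');sd=ctrl.snapshot('side')
f=lambda i,x,y:cv2.resize(i[y:y+120,x:x+160],None,fx=2.5,fy=2.5,interpolation=cv2.INTER_CUBIC)
cv2.imwrite('pics/g1.png',np.hstack([f(t,250,200),f(sd,270,240)]))
E
```

```text
[ 0.50252963 -0.0918569   0.04610066] [0.27843862 1.06718744 0.36422896]
```

View pics/g1.png

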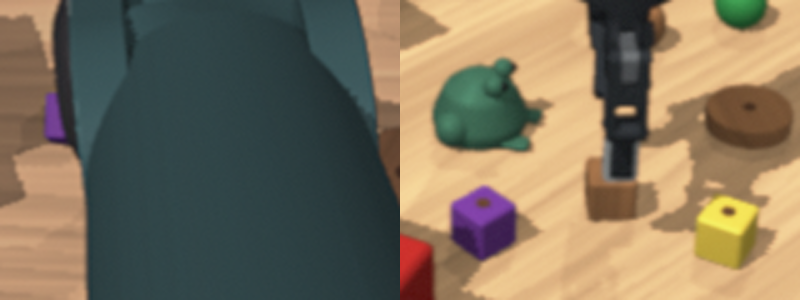

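The side view shows the near finger in front of the wooden cube, with the frog and the other cubes clear. I'll descend and close.

drive_tool(targets=[{"travel": [0, 0, 1.5], "rotation": [0, 0, 0]}, {"travel": [0, 0, 1.5], "rotation": [0, 0, 0]}, {"travel": [0, 0, 1], "rotation": [0, 0, 0]}, {"travel": [0, 0, 0.4], "rotation": [0, 0, 0]}, {"travel": [0, 0, 0], "rotation": [0, 0, 0]}])

```text
time_s: 3.8
tool_pos: [0.502, -0.0916, 0.0017]
eef_rot: [-0.0, 0.918, 0.398, -0.0]
ft_force: [-0.1, 0.0, -0.2]
gripper_width: 0.999
finger_force: 0.0
```

drive_tool(targets=[{"travel": [0, 0, 0], "rotation": [0, 0, 0]}, {"travel": [0, 0, 0], "rotation": [0, 0, 0]}, {"travel": [0, 0, 0], "rotation": [0, 0, 0]}, {"travel": [0, 0, 0], "rotation": [0, 0, 0]}, {"travel": [0, 0, 0], "rotation": [0, 0, 0]}], hand=1, grip_force=30)

```text
time_s: 4.3
tool_pos: [0.5025, -0.0917, 0.0026]
eef_rot: [0.0, 0.918, 0.398, 0.0]
ft_force: [-1.6, -0.4, 6.6]
gripper_width: 0.37
finger_force: 30.2
```

drive_tool(targets=[{"travel": [0, 0, 0], "rotation": [0, 0, 0]}, {"travel": [0, 0, 0], "rotation": [0, 0, 0]}, {"travel": [0, 0, 0], "rotation": [0, 0, 0]}, {"travel": [0, 0, 0], "rotation": [0, 0, 0]}, {"travel": [0, 0, 0], "rotation": [0, 0, 0]}])

```text
time_s: 4.8
tool_pos: [0.5025, -0.0917, 0.0026]
eef_rot: [0.0, 0.918, 0.398, 0.0]
ft_force: [-1.3, 0.2, 6.3]
gripper_width: 0.372
finger_force: 30.2
```

Gripped: 0.37 × 85 mm ≈ 32 mm. Next I lift to about z 0.245 and turn to line up with the tube.

drive_tool(targets=[{"travel": [0, 0, -2], "rotation": [0, 0, 0]}, {"travel": [0, 0, -4], "rotation": [0, 0, 0]}, {"travel": [0, 0, -4.5], "rotation": [0, 0, 0]}, {"travel": [0, 0, -4.5], "rotation": [0, 0, 0]}, {"travel": [0, 0, -4.5], "rotation": [0, 0, 0]}])

```text
time_s: 5.3
tool_pos: [0.5019, -0.0915, 0.1993]
eef_rot: [-0.0, 0.917, 0.398, 0.0]
ft_force: [0.7, -0.9, 0.0]
gripper_width: 0.369
finger_force: 29.9
```

drive_tool(targets=[{"travel": [0, 0, -3], "rotation": [0, 0, 6]}, {"travel": [0, 0, -1.8], "rotation": [0, 0, 7]}, {"travel": [0, 0, 0], "rotation": [0, 0, 7]}, {"travel": [0, 0, 0], "rotation": [0, 0, 7]}, {"travel": [0, 0, 0], "rotation": [0, 0, 0]}])

```text
time_s: 5.8
tool_pos: [0.5022, -0.0916, 0.2454]
eef_rot: [0.0, 0.985, 0.171, 0.0]
ft_force: [-0.5, 0.3, -1.0]
gripper_width: 0.366
finger_force: 29.9
```

drive_tool(targets=[{"travel": [1.6, -2.4, 0], "rotation": [0, 0, 0]}, {"travel": [1.6, -2.4, 0], "rotation": [0, 0, 0]}, {"travel": [1.6, -2.4, 0], "rotation": [0, 0, 0]}, {"travel": [1.6, -2.4, 0], "rotation": [0, 0, 0]}, {"travel": [1.6, -2.4, 0], "rotation": [0, 0, 0]}])

```text
time_s: 6.3
tool_pos: [0.5368, 0.0495, 0.2452]
eef_rot: [-0.0, 0.985, 0.175, -0.0]
ft_force: [0.5, -0.0, -0.1]
gripper_width: 0.373
finger_force: 29.9
```

drive_tool(targets=[{"travel": [1.6, -2.5, 0], "rotation": [0, 0, 0]}, {"travel": [1.6, -2.5, 0], "rotation": [0, 0, 0]}, {"travel": [1.6, -2.5, 0], "rotation": [0, 0, 0]}, {"travel": [1.6, -2.5, 0], "rotation": [0, 0, 0]}, {"travel": [1.5, -2.4, 0], "rotation": [0, 0, 0]}])

```text
time_s: 6.8
tool_pos: [0.569, 0.1931, 0.2451]
eef_rot: [-0.0, 0.985, 0.175, -0.0]
ft_force: [0.2, -0.4, -1.2]
gripper_width: 0.372
finger_force: 29.9
```

drive_tool(targets=[{"travel": [0, 0, 1], "rotation": [0, 0, 0]}, {"travel": [0, 0, 1], "rotation": [0, 0, 0]}, {"travel": [0, 0, 1], "rotation": [0, 0, 0]}, {"travel": [0, 0, 1], "rotation": [0, 0, 0]}, {"travel": [0, 0, 0], "rotation": [0, 0, 0]}])

```text
time_s: 7.3
tool_pos: [0.5684, 0.1908, 0.2037]
eef_rot: [0.0, 0.985, 0.172, -0.001]
ft_force: [0.4, -0.4, 0.0]
gripper_width: 0.373
finger_force: 29.9
```

```bash
python3 - <<'E'
from h import *
t=ctrl.snapshot('top');sd=ctrl.snapshot('side')
f=lambda i,x,y:cv2.resize(i[y:y+150,x:x+150],None,fx=2.6,fy=2.6,interpolation=cv2.INTER_CUBIC)
cv2.imwrite('pics/p1.png',np.hstack([f(t,70,130),f(sd,95,190)]))
E
```

```text
(no output)
```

View pics/p1.png

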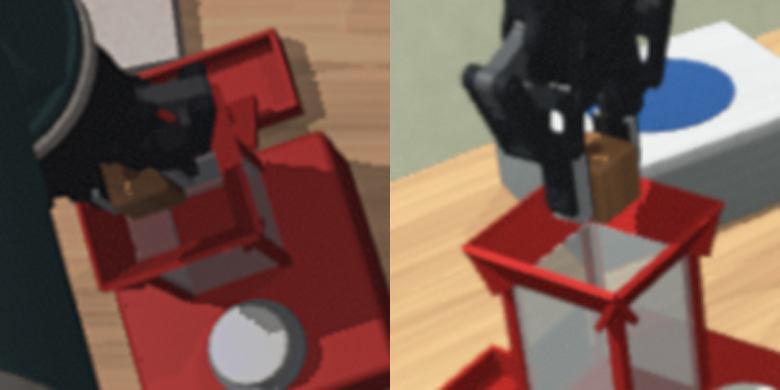

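The cube hangs over the centre of the funnel in both views, aligned with the tube. I'll lower 1.5 cm and open partway.

drive_tool(targets=[{"travel": [0, 0, 0.5], "rotation": [0, 0, 0]}, {"travel": [0, 0, 0.5], "rotation": [0, 0, 0]}, {"travel": [0, 0, 0.5], "rotation": [0, 0, 0]}, {"travel": [0, 0, 0], "rotation": [0, 0, 0]}, {"travel": [0, 0, 0], "rotation": [0, 0, 0]}])

```text
time_s: 7.9
tool_pos: [0.5689, 0.1919, 0.1902]
eef_rot: [-0.0, 0.985, 0.173, -0.0]
ft_force: [0.2, 0.5, -0.9]
gripper_width: 0.368
finger_force: 29.9
```

drive_tool(targets=[{"travel": [0, 0, 0], "rotation": [0, 0, 0]}, {"travel": [0, 0, 0], "rotation": [0, 0, 0]}, {"travel": [0, 0, 0], "rotation": [0, 0, 0]}, {"travel": [0, 0, 0], "rotation": [0, 0, 0]}, {"travel": [0, 0, 0], "rotation": [0, 0, 0]}], hand=0.4)

```text
time_s: 8.4
tool_pos: [0.5689, 0.1918, 0.1903]
eef_rot: [-0.0, 0.985, 0.172, 0.0]
ft_force: [0.1, -0.8, -0.6]
gripper_width: 0.596
finger_force: 0.0
```

drive_tool(targets=[{"travel": [0, 0, -1], "rotation": [0, 0, 0]}, {"travel": [0, 0, -2], "rotation": [0, 0, 0]}, {"travel": [0, 0, -2], "rotation": [0, 0, 0]}, {"travel": [0, 0, -2], "rotation": [0, 0, 0]}, {"travel": [0, 0, 0], "rotation": [0, 0, 0]}])

```text
time_s: 8.9
tool_pos: [0.5699, 0.1924, 0.2637]
eef_rot: [-0.0, 0.985, 0.173, 0.002]
ft_force: [-0.2, 0.2, 0.4]
gripper_width: 0.599
finger_force: 0.0
```

Now to the ball. I'll check the tube and the ball on the way.

drive_tool(targets=[{"travel": [-0.7, 3, 0], "rotation": [0, 0, 0]}, {"travel": [-0.7, 3, 0], "rotation": [0, 0, 0]}, {"travel": [-0.7, 3, 0], "rotation": [0, 0, 0]}, {"travel": [-0.7, 3, 0], "rotation": [0, 0, 0]}, {"travel": [-0.7, 3, 0], "rotation": [0, 0, 0]}], hand=0)

```text
time_s: 9.4
tool_pos: [0.5869, 0.0376, 0.2605]
eef_rot: [-0.0, 0.985, 0.173, 0.0]
ft_force: [0.4, -0.1, -0.1]
gripper_width: 1.0
finger_force: 0.0
```

drive_tool(targets=[{"travel": [-0.7, 3, 0], "rotation": [0, 0, 0]}, {"travel": [-0.7, 3, 0], "rotation": [0, 0, 0]}, {"travel": [-0.7, 3, 0], "rotation": [0, 0, 0]}, {"travel": [-0.7, 3, 0], "rotation": [0, 0, 0]}, {"travel": [-0.7, 3, 0], "rotation": [0, 0, 0]}])

```text
time_s: 9.9
tool_pos: [0.605, -0.1154, 0.2605]
eef_rot: [-0.0, 0.985, 0.172, -0.0]
ft_force: [1.2, 0.1, -0.2]
gripper_width: 1.004
finger_force: 0.0
```

drive_tool(targets=[{"travel": [-0.6, 3, 0], "rotation": [0, 0, 0]}, {"travel": [-0.6, 3, 0], "rotation": [0, 0, 0]}, {"travel": [-0.6, 3, 0], "rotation": [0, 0, 0]}, {"travel": [-0.6, 3, 0], "rotation": [0, 0, 0]}, {"travel": [-0.6, 2.5, 0], "rotation": [0, 0, 0]}])

```text
time_s: 10.4
tool_pos: [0.626, -0.2625, 0.2602]
eef_rot: [-0.0, 0.985, 0.172, -0.0]
ft_force: [-0.1, 0.1, -0.1]
gripper_width: 0.999
finger_force: 0.0
```

```bash
python3 - <<'E'
from h import *
t=ctrl.snapshot('top');sd=ctrl.snapshot('side')
s=ctrl.sense();print(s['tool_pos'])
f=lambda i,x,y:cv2.resize(i[y:y+150,x:x+130],None,fx=3,fy=3,interpolation=cv2.INTER_CUBIC)
cv2.imwrite('pics/p2.png',np.hstack([f(t,80,140),f(sd,110,240)]))
for m in ctrl.search_frame('side','round_bead'): print(m['score'],m['xy'],at_z('side',m['xy'],.018))
E
```

```text
[ 0.62530494 -0.26487535  0.25971225]
0.87 [365.6, 251.6] [[ 0.61747133 -0.25388263  0.018     ]]
```

View pics/p2.png

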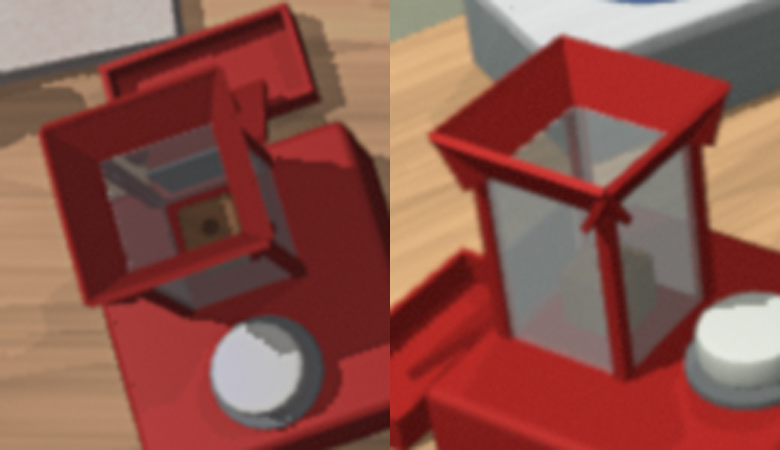

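The cube lies flat on the tube floor: spot at about (149,215) in the top picture, and visible through the clear wall in the side picture. Now the ball.

drive_tool(targets=[{"travel": [0.1, -0.2, 4], "rotation": [0, 0, 0]}, {"travel": [0, 0, 4.5], "rotation": [0, 0, 0]}, {"travel": [0, 0, 4.5], "rotation": [0, 0, 0]}, {"travel": [0, 0, 4], "rotation": [0, 0, 0]}, {"travel": [0, 0, 3], "rotation": [0, 0, 0]}])

```text
time_s: 11.05
tool_pos: [0.6256, -0.2568, 0.0579]
eef_rot: [-0.001, 0.985, 0.173, -0.001]
ft_force: [-0.2, -2.0, -0.2]
gripper_width: 0.997
finger_force: 0.0
```

drive_tool(targets=[{"travel": [0, 0, 0], "rotation": [0, 0, 0]}, {"travel": [0, 0, 0], "rotation": [0, 0, 0]}, {"travel": [0, 0, 0], "rotation": [0, 0, 0]}, {"travel": [0, 0, 0.5], "rotation": [0, 0, 0]}, {"travel": [0, 0, 0.5], "rotation": [0, 0, 0]}])

```text
time_s: 11.55
tool_pos: [0.6269, -0.2587, 0.0513]
eef_rot: [0.001, 0.985, 0.172, 0.001]
ft_force: [-0.9, -0.1, 1.0]
gripper_width: 0.999
finger_force: 0.0
```

```bash
python3 - <<'E'
from h import *
sd=ctrl.snapshot('side');t=ctrl.snapshot('top')
f=lambda i,x,y:cv2.resize(i[y:y+100,x:x+130],None,fx=3,fy=3,interpolation=cv2.INTER_CUBIC)
cv2.imwrite('pics/g2.png',np.hstack([f(t,370,150),f(sd,310,185)]))
E
```

```text
(no output)
```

View pics/g2.png

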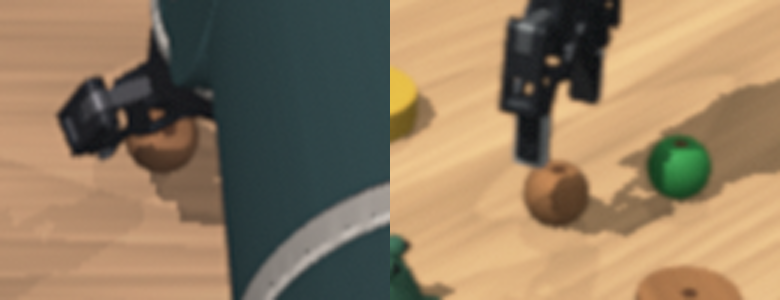

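The wooden ball is under the open fingers and the green one is well clear. I'll descend and grip.

drive_tool(targets=[{"travel": [0, 0.2, 1], "rotation": [0, 0, 0]}, {"travel": [0, 0, 1.5], "rotation": [0, 0, 0]}, {"travel": [0, 0, 1.5], "rotation": [0, 0, 0]}, {"travel": [0, 0, 0.8], "rotation": [0, 0, 0]}, {"travel": [0, 0, 0], "rotation": [0, 0, 0]}])

```text
time_s: 12.15
tool_pos: [0.6261, -0.2599, 0.0002]
eef_rot: [-0.001, 0.985, 0.173, -0.001]
ft_force: [-0.5, 0.1, 0.6]
gripper_width: 0.998
finger_force: 0.0
```

drive_tool(targets=[{"travel": [0, 0, 0], "rotation": [0, 0, 0]}, {"travel": [0, 0, 0], "rotation": [0, 0, 0]}, {"travel": [0, 0, 0], "rotation": [0, 0, 0]}, {"travel": [0, 0, 0], "rotation": [0, 0, 0]}, {"travel": [0, 0, 0], "rotation": [0, 0, 0]}], hand=1, grip_force=30)

```text
time_s: 12.65
tool_pos: [0.6274, -0.2604, 0.0031]
eef_rot: [0.0, 0.985, 0.172, 0.0]
ft_force: [-1.6, 0.5, 5.2]
gripper_width: 0.496
finger_force: 29.9
```

drive_tool(targets=[{"travel": [0, 0, 0], "rotation": [0, 0, 0]}, {"travel": [0, 0, 0], "rotation": [0, 0, 0]}, {"travel": [0, 0, 0], "rotation": [0, 0, 0]}, {"travel": [0, 0, -1], "rotation": [0, 0, 0]}, {"travel": [0, 0, -2], "rotation": [0, 0, 0]}])

```text
time_s: 13.15
tool_pos: [0.6263, -0.2601, 0.032]
eef_rot: [-0.001, 0.985, 0.172, -0.001]
ft_force: [0.3, 0.4, 1.0]
gripper_width: 0.491
finger_force: 30.5
```

drive_tool(targets=[{"travel": [0, 0, -4], "rotation": [0, 0, 0]}, {"travel": [0, 0, -4.5], "rotation": [0, 0, 0]}, {"travel": [0, 0, -4.5], "rotation": [0, 0, 0]}, {"travel": [0, 0, -4.5], "rotation": [0, 0, 0]}, {"travel": [0, 0, -4], "rotation": [0, 0, 0]}])

```text
time_s: 13.65
tool_pos: [0.627, -0.2602, 0.2509]
eef_rot: [0.0, 0.985, 0.173, 0.001]
ft_force: [0.7, 0.5, -0.6]
gripper_width: 0.49
finger_force: 30.6
```

drive_tool(targets=[{"travel": [0.7, -3, 0], "rotation": [0, 0, 0]}, {"travel": [0.7, -3, 0], "rotation": [0, 0, 0]}, {"travel": [0.7, -3, 0], "rotation": [0, 0, 0]}, {"travel": [0.7, -3, 0], "rotation": [0, 0, 0]}, {"travel": [0.7, -3, 0], "rotation": [0, 0, 0]}])

```text
time_s: 14.15
tool_pos: [0.6086, -0.1061, 0.2483]
eef_rot: [0.0, 0.985, 0.172, 0.0]
ft_force: [0.3, -0.5, -0.3]
gripper_width: 0.491
finger_force: 30.6
```

drive_tool(targets=[{"travel": [0.7, -3, 0], "rotation": [0, 0, 0]}, {"travel": [0.7, -3, 0], "rotation": [0, 0, 0]}, {"travel": [0.7, -3, 0], "rotation": [0, 0, 0]}, {"travel": [0.7, -3, 0], "rotation": [0, 0, 0]}, {"travel": [0.7, -3, 0], "rotation": [0, 0, 0]}])

```text
time_s: 14.65
tool_pos: [0.5906, 0.0469, 0.2483]
eef_rot: [0.0, 0.985, 0.173, 0.0]
ft_force: [0.1, -0.2, 0.1]
gripper_width: 0.487
finger_force: 30.6
```

drive_tool(targets=[{"travel": [0.6, -3, 0], "rotation": [0, 0, 0]}, {"travel": [0.6, -3, 0], "rotation": [0, 0, 0]}, {"travel": [0.6, -3, 0], "rotation": [0, 0, 0]}, {"travel": [0.6, -3, 0], "rotation": [0, 0, 0]}, {"travel": [0.6, -2, 0], "rotation": [0, 0, 0]}])

```text
time_s: 15.15
tool_pos: [0.5707, 0.1898, 0.2484]
eef_rot: [-0.0, 0.985, 0.173, 0.0]
ft_force: [0.9, 0.2, -0.1]
gripper_width: 0.488
finger_force: 30.6
```

drive_tool(targets=[{"travel": [0, -0.2, 1], "rotation": [0, 0, 0]}, {"travel": [0, 0, 1], "rotation": [0, 0, 0]}, {"travel": [0, 0, 1], "rotation": [0, 0, 0]}, {"travel": [0, 0, 1], "rotation": [0, 0, 0]}, {"travel": [0, 0, 0.5], "rotation": [0, 0, 0]}])

```text
time_s: 15.65
tool_pos: [0.5707, 0.1884, 0.201]
eef_rot: [0.0, 0.985, 0.172, -0.001]
ft_force: [-0.1, 0.8, -0.3]
gripper_width: 0.493
finger_force: 30.6
```

```bash
python3 - <<'E'
from h import *
t=ctrl.snapshot('top');sd=ctrl.snapshot('side')
print(ctrl.sense()['tool_pos'])
f=lambda i,x,y:cv2.resize(i[y:y+150,x:x+150],None,fx=2.6,fy=2.6,interpolation=cv2.INTER_CUBIC)
cv2.imwrite('pics/p3.png',np.hstack([f(t,70,130),f(sd,95,190)]))
E
```

```text
[0.57065699 0.18878051 0.20138959]
```

View pics/p3.png

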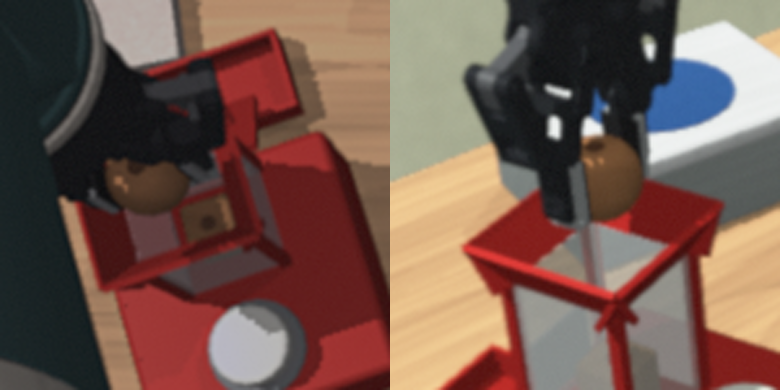

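The ball hangs over the funnel about 3 mm off centre, and the cube is still seen below it. I'll correct, lower and release partway.

drive_tool(targets=[{"travel": [-0.1, -0.3, 0.4], "rotation": [0, 0, 0]}, {"travel": [0, 0, 0.4], "rotation": [0, 0, 0]}, {"travel": [0, 0, 0], "rotation": [0, 0, 0]}, {"travel": [0, 0, 0], "rotation": [0, 0, 0]}, {"travel": [0, 0, 0], "rotation": [0, 0, 0]}])

```text
time_s: 16.25
tool_pos: [0.569, 0.1918, 0.1945]
eef_rot: [-0.0, 0.985, 0.172, 0.0]
ft_force: [0.2, 0.1, -0.6]
gripper_width: 0.491
finger_force: 30.6
```

drive_tool(targets=[{"travel": [0, 0, 0], "rotation": [0, 0, 0]}, {"travel": [0, 0, 0], "rotation": [0, 0, 0]}, {"travel": [0, 0, 0], "rotation": [0, 0, 0]}, {"travel": [0, 0, 0], "rotation": [0, 0, 0]}, {"travel": [0, 0, 0], "rotation": [0, 0, 0]}], hand=0.32)

```text
time_s: 16.75
tool_pos: [0.5689, 0.1918, 0.1943]
eef_rot: [-0.0, 0.985, 0.172, 0.0]
ft_force: [-0.1, 0.3, 0.5]
gripper_width: 0.678
finger_force: 0.0
```

drive_tool(targets=[{"travel": [0, 0, -1], "rotation": [0, 0, 0]}, {"travel": [0, 0, -2], "rotation": [0, 0, 0]}, {"travel": [0, 0, -2], "rotation": [0, 0, 0]}, {"travel": [0, 0, -2], "rotation": [0, 0, 0]}, {"travel": [0, 0, 0], "rotation": [0, 0, 0]}])

```text
time_s: 17.25
tool_pos: [0.5699, 0.1924, 0.2677]
eef_rot: [-0.0, 0.985, 0.173, 0.002]
ft_force: [-0.2, 0.6, -0.3]
gripper_width: 0.679
finger_force: 0.0
```

drive_tool(targets=[{"travel": [0, 3, 0], "rotation": [0, 0, 0]}, {"travel": [0, 4, 0], "rotation": [0, 0, 0]}, {"travel": [0, 4, 0], "rotation": [0, 0, 0]}, {"travel": [0, 4, 0], "rotation": [0, 0, 0]}, {"travel": [0, 2, 0], "rotation": [0, 0, 0]}])

```text
time_s: 17.75
tool_pos: [0.6274, 0.0279, 0.2642]
eef_rot: [0.001, 0.985, 0.171, -0.0]
ft_force: [-0.7, 0.3, -0.0]
gripper_width: 0.677
finger_force: 0.0
```

```bash
python3 - <<'E'
from h import *
t=ctrl.snapshot('top');sd=ctrl.snapshot('side')
f=lambda i,x,y:cv2.resize(i[y:y+200,x:x+280],(400,286))
g=lambda i,x,y:cv2.resize(i[y:y+100,x:x+140],(400,286),interpolation=cv2.INTER_CUBIC)
cv2.imwrite('pics/p4.png',np.vstack([np.hstack([f(t,80,130),f(sd,100,200)]),np.hstack([g(t,80,150),g(sd,110,270)])]))
for n in('top','side'):
  for m in ctrl.search_frame(n,'frog')[:1]: print(n,m['xy'],m['score'])
E
```

```text
top [326.6, 194.1] 0.9
side [302.0, 284.0] 0.95
```

View pics/p4.png

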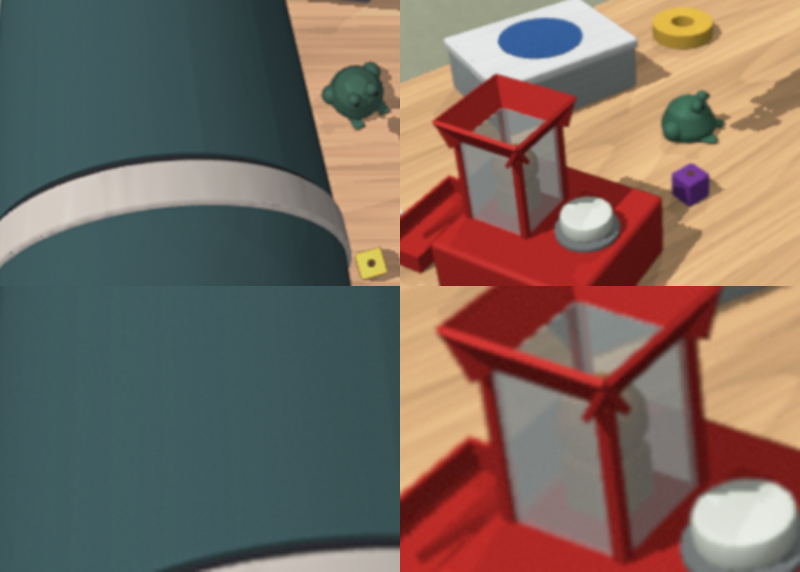

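The side view shows the ball sitting on the cube in the tube at about (172,310). The frog is unmoved at (302,284), and the arm is clear.

```bash
python3 -c "
from cell import ctrl
print(ctrl.finish_job())"
```

```text
the job is handed in; nothing more can be done
None
```

The tube is loaded with the cube bead at the bottom and the ball-shaped bead on top of it; the frog is still in its place, and the job was handed in at about 18 s.

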